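# Click the drip timer's star wheel round to its pointer and start it

## Task

Set the drip-watering timer: with a fingertip, flick the edge of its star-shaped thumbwheel clockwise (seen from above), click by click, until the lobe with the raised ridge points at the pointer post on the box, and do not let it click past. Only then press the round start button all the way down and let it come up again, and finish clear of everything. Lift nothing; leave the timer standing where it is and the other things on the rack undisturbed.

Things in the scene. Friction and masses are not known exactly. Their poses are not given: they have to be found in the camera images.
- controller: Drip timer: grey box 130 (its x) by 250 (y) by 60 mm high, 1.4 to 2.1 kg, standing loose on the rack. Origin: centre of its underside; z up, +x away from the robot. On its top are the star wheel, the start button and the pointer post (20 mm square aluminium, set cornerwise, top 86 mm above the rack). Two brass spigots stick out of the far (+x) side
- hub (a point): On the vertical axis of the white star wheel, mid-thickness, at (-25, 45, 79) mm in the box's frame; axes as the box's. The wheel is 18 mm thick (70 to 88 mm above the rack, 10 mm above the box's top): hub of 26 mm radius, six lobes 60 degrees apart, 12 mm wide, with round ends 55 mm from the axis. The gap between two lobes is 37 mm at 49 mm radius. The near lobe overhangs the box's edge by 15 mm
- ridge_end (a point): Outer end of the ridged lobe, on the ridge's top, 55 mm from the wheel's axis; turns with the wheel. The ridge is dark steel, 7 mm wide, from 12 to 55 mm from the axis, and stands 12 mm above the wheel (top 100 mm above the rack)
- pointer (a point): Top of the pointer post, at (47, 45, 86) mm in the box's frame, 72 mm from the wheel's axis along the box's +x
- wheel (a joint): Wheel angle, rad, growing clockwise from above; 0 with the ridged lobe at the post. It rests every 1.047 (60 degrees), one lobe then pointing at the post, one opposite (box -x). Pushed past half a click it springs to the next rest; less, it springs back. Needs about 5 N at a lobe's end; does not coast. Starts 1, 2 or 3 clicks short of 0 or, rarely, poised halfway between; stops at -4.2 and 2.2
- start_top (a point): Centre of the top face of the start button, a white round button of 16 mm radius in a black housing, at (0, -85, 82) mm in the box's frame; pressed straight down
- start (a joint): Travel of the start button, m: 0 up, 0.006 fully down; a spring pushes it back up, about 5 N when fully down
- pot: Terracotta plant pot, 110 mm across the rim, 100 mm high, behind the timer. Origin: centre of its underside. Leave alone
- fork: Hand fork, 285 mm long and 78 mm wide, lying along its x with the tines to +x, at the timer's left (+y). Height 28 mm. Origin at its middle, on the rack. Leave alone
- feed: Amber jar of plant feed, 60 mm across, 120 mm high, at the timer's right (-y). Origin: centre of its underside. Leave alone
- brush: Hand brush, about 200 mm long, lying across in front of the timer, on the robot's side, under 40 mm high. Leave alone

How it is judged:
On the way, in this order (a step that is already met when the one before it is completed fails the run):
1. the ridged lobe rests at the pointer post, the wheel still (value of joint wheel between -0.15 and 0.15 rad and velocity of joint wheel between -0.2 and 0.2 rad/s), for 0.3 s.
2. the start button is pressed down (value of joint start above 0.0045 m).
3. the start button is up again (value of joint start below 0.0015 m), for 0.1 s.
At the end, for the whole second after the job is handed in: The wheel rests with its ridged lobe at the post (within 0.15 rad), the start button is up again after being pressed (4.5 of 6 mm or more), the timer stands flat within 25 mm of where it was and the other things within 20 mm of where they were (value of joint wheel between -0.15 and 0.15 rad and value of joint start below 0.0015 m and distance of controller from where it was at the start of the episode below 0.025 m and angle between controller's own z axis and vertical below 0.05 rad and linear speed of controller below 0.01 m/s and distance of each of pot, fork, feed, brush from where it was at the start of the episode below 0.02 m); the robot touches nothing.
It fails at once if the wheel clicks past the pointer post (value of joint wheel above 0.6 rad).
It fails at once if the start button is pressed while the ridged lobe is not at the post (value of joint start above 0.003 m and not (value of joint wheel between -0.25 and 0.25 rad)).
It fails at once if the timer is lifted, tipped or shoved away (height (world z) of controller above 0.01 m or angle between controller's own z axis and vertical above 0.15 rad or distance of controller from where it was at the start of the episode above 0.025 m).
It fails at once if another thing on the rack is moved or lifted (distance of any of pot, fork, feed, brush from where it was at the start of the episode above 0.02 m).
It also fails if it takes over 54 s, if anything falls off the work surface, if the arm or the gripper's body presses on something with over 40 N, if the wrist force passes 120 N, or if a joint passes its speed limit or range.

## Robot

A 7-joint arm with a two-finger parallel gripper is mounted at the origin on the work surface. World frame = base frame: x ahead of the robot, y to its left, z up, the work surface at z = 0. Lengths are in m, angles in rad, forces in N, time in s.
With the tool pointing down it reaches from about 0.4 to 0.875 m from the base axis. Payload 6.5 kg.
Tool frame: the origin (TCP) lies on the centre line of the jaws, within the pads' length; the fingertips stand 25 mm ahead of it and the grasp point (between the pads) lies 6 mm ahead of it (r.tip_extent is the z of the fingertips in the tool frame, in m); z points along the fingers, y is the line along which they close (so a half turn about z gives the same grasp; the last joint's range is limited). The gripper opens to 85 mm and grips with 20 to 120 N. Pads are 22 mm wide; open, the fingers measure 114 mm over their backs; the gripper's body (76 mm by 85 mm) begins 54 mm behind the grasp point. The pads swing forward as they close: fully open they stand 13 mm farther back than shut.
Start: joints at [-1.358, 0.536, -0.004, 1.538, 0.003, 1.067, -0.071], TCP at [0.179, 0.625, 0.256] pointing down, gripper open.
Joint ranges: [-2.7, 2.7], [-0.37, 2.16], [-1.27, 1.26], [0.24, 2.4], [-1.31, 4.45], [0.19, 1.91], [-2.76, 2.76]. Speed limits (rad/s): [2.39, 2.39, 3.14, 3.14, 3.14, 3.14, 3.14].

## Interface

Orientations are given as a 3x3 rotation matrix whose columns are the frame's x, y, z axes.
In Python, from workcell import telemetry, vision, r gives the robot as it stands.
- The arm moves only by the shell command python3 -m creep 'ROWS' [FORCE]. ROWS is JSON, a list of rows, each a list of 5 numbers: the shift along the tool's x, y, z each as a share of 25 mm, from -1 to 1, then the turn about the tool's z as a share of 0.08 rad, from -1 to 1, then the opening, from -1 (shut) to 1 (fully open), so that 0 is half open. In form: [[x, y, z, roll, hand], ...]. A call has exactly 5 rows; each row shifts and turns the commanded pose from where the row before left it, along the tool's axes as they then stand; what a row does not reach is not made up. A row lasts 1/12 s, in which the tool goes at most 41.7 mm and 7.16 degrees, less where a joint would pass 70% of its speed; a pose out of reach is approached as far as the arm can. A call with a number of a shift or a turn outside -1 to 1 is refused whole. A call with a gripper value outside its range is refused whole. The fingers move at their own pace and stop on an object; FORCE is the grip in N (left out, the last holds). Time passes only in rows, so rows that do not move let the fingers close, or fill a call up. It gives the time, the measured TCP pose, the force, the opening and the grip force at its end, in the units of the state.
- telemetry.get_state(): the state, without advancing time (a new reading comes with each control period).
- vision.get_image(name): name is "scene" or "top" or "wrist"; returns the picture (384x512x3 uint8, red, green, blue); there is no depth.
- vision.calibration(name): a dict with "intrinsics" (3x3 intrinsics, pixels), "pose" (4x4, takes a point from camera to world coordinates); the wrist camera has in their place "mount" (4x4, takes a point from camera to tool coordinates, whose origin is the TCP and whose axes are the flange's). Camera axes: x right, y down, z forward; pixel columns grow to the right and rows downward; lengths in m; the calibration is good to about 2 mm. A picture is of the moment at which its call begins: read the wrist's pose just before it. calibration takes no time and is no camera call.
- r.sign_off(): hands the job in; it is judged then, once.
Trained networks look in the newest picture that a camera, given by its name, has taken for a name from the list of things; names that differ only in an ending like _2 or _b are one class to them, and where a whole thing is asked for, a point or a joint stands for the part that bears it (a point fixed in the world has none). Each returns a list of dicts, best first, with "conf" (0 to 1); they miss things now and then, are a little off and sometimes report something else, mostly with a low value. They report only what shows in the picture. A call takes as long as a camera call.
- vision.boxes_of(camera, query): "bbox" ([left, top, right, bottom] in pixels, round what is visible of it).
- vision.outline_of(camera, query): "pixels" (384x512 bool, what is visible of it) and "bbox" ([left, top, right, bottom] in pixels, round what is visible of it).
The state is a dict: "time_s": time; "joints": joint angles; "joint_velocities": joint speeds; "tau": joint torques, N m; "eef_pos": TCP position; "orientation": TCP orientation; "contact_force": force on the tool from outside, world axes, zero at the start; "torque": the same for the moment, N m; "gripper_width": opening from 0.0 (shut) to 1.0 (fully open); "grip_force": force on a finger pad.
Only numpy, scipy, OpenCV 4.12 (cv2) and the standard library are available. Lean on these libraries where they do the work, as an engineer would, in place of code of your own. Each camera call takes 0.05 s, during which the arm holds its last target. There are 200 camera calls.

## Working session

There is one attempt and no reset: what is moved stays moved. The work goes in short steps, Python scripts to look and compute and a shell command to move; the robot and the scene stay as the last step left them, time stands still between calls to the robot, and variables do not carry over. Pictures are saved under pics/ and viewed, at most 10 in all, crops included, and the job is handed in when it is done.

```bash
ls; mkdir -p pics; python3 - <<'E'
from workcell import telemetry, vision, r
import numpy as np, cv2
s=telemetry.get_state(); print(s['time_s'],s['eef_pos'],np.round(s['orientation'],3).tolist(),s['contact_force'],s['gripper_width'],r.tip_extent)
for n in ['top','scene']:
    im=vision.get_image(n); cv2.imwrite(f'pics/{n}0.png',im[:,:,::-1])
    c=vision.calibration(n); print(n,np.round(c['intrinsics'],1).tolist(),np.round(c['pose'],4).tolist())
    for q in ['controller','ridge_end','pointer','start_top','hub','pot','feed','fork','brush']:
        for d in vision.boxes_of(n,q)[:1]: print(q,round(d['conf'],2),np.round(d['bbox']).tolist())
E
```

```text
pics
0.0 [0.1787188  0.62431915 0.25541633] [[-0.961, 0.275, -0.0], [0.275, 0.961, -0.002], [-0.0, -0.002, -1.0]] [-0.16369717  0.79839444 -0.20944518] 0.9986509317479688 0.025
top [[347.3, 0.0, 257.6], [0.0, 347.3, 190.2], [0.0, 0.0, 1.0]] [[-0.0173, -0.991, 0.1328, 0.4938], [-0.9998, 0.0184, 0.0068, 0.0614], [-0.0091, -0.1327, -0.9911, 0.7725], [0.0, 0.0, 0.0, 1.0]]
controller 0.85 [277.0, 152.0, 398.0, 230.0]
ridge_end 0.85 [294.0, 177.0, 344.0, 229.0]
pointer 0.85 [276.0, 157.0, 400.0, 232.0]
start_top 0.79 [377.0, 185.0, 393.0, 201.0]
hub 0.61 [275.0, 157.0, 398.0, 228.0]
pot 0.95 [294.0, 80.0, 345.0, 139.0]
feed 0.74 [408.0, 176.0, 462.0, 212.0]
fork 0.93 [220.0, 139.0, 255.0, 270.0]
brush 0.74 [292.0, 269.0, 384.0, 291.0]
scene [[350.6, 0.0, 258.2], [0.0, 350.6, 189.9], [0.0, 0.0, 1.0]] [[0.7564, 0.3425, -0.5572, 0.9498], [0.654, -0.3826, 0.6526, -0.3952], [0.0103, -0.8581, -0.5134, 0.4262], [0.0, 0.0, 0.0, 1.0]]
controller 0.78 [112.0, 188.0, 282.0, 324.0]
ridge_end 0.84 [187.0, 191.0, 247.0, 235.0]
pointer 0.93 [117.0, 189.0, 283.0, 326.0]
start_top 0.87 [148.0, 241.0, 169.0, 264.0]
hub 0.85 [114.0, 191.0, 279.0, 323.0]
pot 0.95 [264.0, 229.0, 344.0, 321.0]
feed 0.6 [51.0, 255.0, 121.0, 355.0]
fork 0.57 [234.0, 176.0, 345.0, 235.0]
brush 0.94 [95.0, 198.0, 194.0, 240.0]
```

View pics/top0.png

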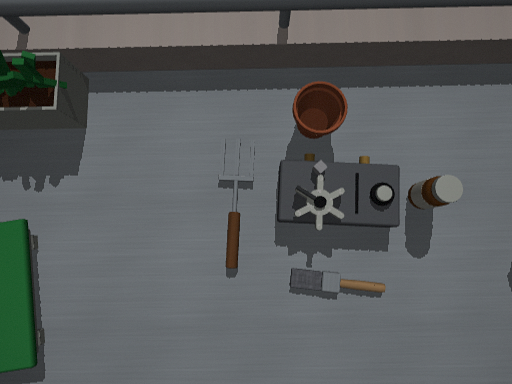

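View pics/scene0.png

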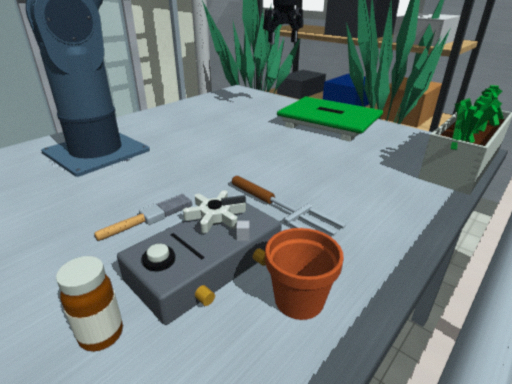

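The top view shows the timer at pixels (278–400, 157–230), with the wheel hub at about (320,202) and the post at (320,167). The ridged lobe points up-left at about (298,187), so it looks 1 click short. The start button is at (385,193), and the scene view agrees. Next I'll fit the pose and draw the model over the picture.

```bash
cat > h.py <<'E'
import numpy as np, cv2
from workcell import telemetry, vision, r
from scipy.optimize import least_squares
def proj(n,P):
    c=vision.calibration(n); T=np.linalg.inv(c['pose']); p=np.atleast_2d(P)@T[:3,:3].T+T[:3,3]
    q=p@np.array(c['intrinsics']).T; return q[:,:2]/q[:,2:]
def back(n,uv,z):
    c=vision.calibration(n); T=np.array(c['pose']); d=T[:3,:3]@np.linalg.inv(c['intrinsics'])@[*uv,1]
    return T[:3,3]+d*(z-T[2,3])/d[2]
def w(p,P):
    P=np.atleast_2d(P)/1000.; c,s=np.cos(p[2]),np.sin(p[2])
    return np.c_[p[0]+c*P[:,0]-s*P[:,1],p[1]+s*P[:,0]+c*P[:,1],P[:,2]]
def star(a):  # wheel angle -> tips model frame (top, 88), ridge tip first
    t=-a+np.arange(6)*np.pi/3
    return np.c_[-25+55*np.cos(t),45+55*np.sin(t),88+0*t]
corn=np.array([[x,y,60] for x,y in [(65,125),(65,-125),(-65,-125),(-65,125)]])
def cen(m): return np.argwhere(m)[:,::-1].mean(0)
E
python3 - <<'E'
from h import *
obs=[]
for n in ['top','scene']:
    im=vision.get_image(n)
    b=vision.outline_of(n,'start_top')[0]['pixels']; wh=vision.outline_of(n,'wheel')[0]['pixels']; bx=vision.outline_of(n,'controller')[0]['pixels']
    print(n,'btn',cen(b),b.sum(),'wheel',cen(wh),wh.sum(),'box',bx.sum(), 'btn xyz',np.round(back(n,cen(b),.082),3),'hub xyz',np.round(back(n,cen(wh),.088),3))
    obs.append((n,cen(b),cen(wh)))
def res(p):
    return np.concatenate([np.r_[proj(n,w(p,[0,-85,80]))[0]-b,(proj(n,w(p,[-25,45,85]))[0]-h)*.7] for n,b,h in obs])
s=least_squares(res,[.46,-.06,0]); p=s.x; print(p,np.round(s.fun,1)); np.save('pose.npy',p)
out=[]
for n,x0,y0,W,H in [('top',265,145,145,95),('scene',105,175,190,160)]:
    im=vision.get_image(n); k=6 if n=='top' else 3.2
    big=cv2.resize(im[y0:y0+H,x0:x0+W],None,fx=k/1.5,fy=k/1.5,interpolation=cv2.INTER_CUBIC)[:,:,::-1].copy(); k/=1.5
    for P,col in [(corn,(0,255,255)),(star(-np.pi/3),(255,0,0)),([[0,-85,82],[47,45,86],[-25,45,88]],(0,255,0)),(star(-np.pi/3)[:1]+[0,0,12],(0,0,255))]:
        for u in proj(n,w(p,P)): cv2.circle(big,tuple(np.int32(np.round((u-[x0,y0])*k))),3,col,1)
    out.append(big)
W=max(o.shape[1] for o in out)
cv2.imwrite('pics/ov1.png',np.vstack([np.pad(o,((0,0),(0,W-o.shape[1]),(0,0))) for o in out])[:600])
print(w(p,[[-25,45,79],[47,45,86],[0,-85,82]]).round(4))
E
```

```text
top btn [382.93333333 193.61025641] 195 wheel [318.65864528 202.10962567] 1122 box 7754 btn xyz [ 0.575 -0.184  0.082] hub xyz [ 0.559 -0.054  0.088]
scene btn [157.15254237 252.08757062] 354 wheel [215.77561956 209.28801072] 1493 box 11825 btn xyz [ 0.582 -0.191  0.082] hub xyz [ 0.571 -0.063  0.088]
[ 0.58351286 -0.10288127 -0.07918412] [ 1.3 -0.9  0.4 -0.9  0.2 -1.7 -0.3 -1.4]
[[ 0.5622 -0.056   0.079 ]
 [ 0.6339 -0.0617  0.086 ]
 [ 0.5768 -0.1876  0.082 ]]
```

```bash
sleep 0.2; python3 -c "import cv2;print(cv2.imread('pics/ov1.png').shape)"
```

```text
(600, 580, 3)
```

View pics/ov1.png

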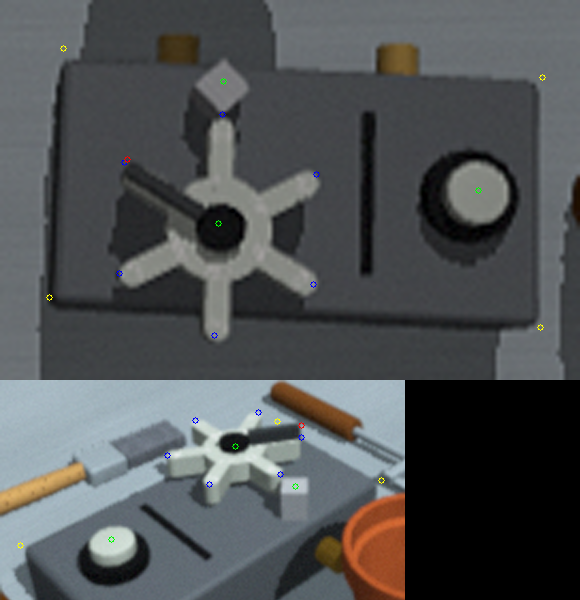

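The overlay matches within 1–2 px. The ridge is at the upper-left lobe, so exactly one click clockwise is needed. I'll roll the tool to line up with the box, shut the jaws and travel high to the near side.

```bash
python3 -m creep '[[0,0,0,1,-1],[0,0,0,1,-1],[0,0,0,1,-1],[0,0,0,1,-1],[0,0,0,1,-1]]' 40
python3 -m creep '[[0,0,0,1,-1],[0,0,0,1,-1],[0,0,0,1,-1],[0,0,0,1,-1],[0,0,0,1,-1]]'
python3 -m creep '[[0,0,0,1,-1],[0,0,0,1,-1],[0,0,0,1,-1],[0,0,0,1,-1],[0,0,0,1,-1]]'
python3 -m creep '[[0,0,0,1,-1],[0,0,0,1,-1],[-1,1,0,0,-1],[-1,1,0,0,-1],[-1,1,0,0,-1]]'
python3 -m creep '[[-1,1,0,0,-1],[-1,1,0,0,-1],[-1,1,0,0,-1],[-1,1,0,0,-1],[-1,1,0,0,-1]]'
python3 -m creep '[[-1,1,0,0,-1],[-1,1,0,0,-1],[-1,1,0,0,-1],[-1,1,0,0,-1],[-1,1,0,0,-1]]'
python3 -m creep '[[-1,0,0,0,-1],[-1,0,0,0,-1],[-1,0,0,0,-1],[-1,0,0,0,-1],[-1,0,0,0,-1]]'
python3 -m creep '[[-1,0,0,0,-1],[-1,0,0,0,-1],[-1,0,0,0,-1],[-1,0,0,0,-1],[0,0,0,0,-1]]'
```

```text
time_s: 1.92
eef_pos: [0.1789, 0.6249, 0.2563]
orientation: [[-0.776, 0.631, 0.0], [0.631, 0.776, 0.0], [0.0, 0.0, -1.0]]
contact_force: [-0.3, -0.7, 0.6]
gripper_width: 0.3
grip_force: 0.0
time_s: 2.33
eef_pos: [0.1788, 0.6249, 0.2563]
orientation: [[-0.469, 0.883, -0.0], [0.883, 0.469, 0.0], [0.0, -0.0, -1.0]]
contact_force: [-0.6, -0.5, 0.1]
gripper_width: -0.001
grip_force: 0.0
time_s: 2.75
eef_pos: [0.1788, 0.6249, 0.2563]
orientation: [[-0.088, 0.996, -0.0], [0.996, 0.088, 0.0], [0.0, -0.0, -1.0]]
contact_force: [-1.1, 0.4, -0.3]
gripper_width: -0.0
grip_force: 0.0
time_s: 3.17
eef_pos: [0.2489, 0.5442, 0.2562]
orientation: [[0.066, 0.998, 0.0], [0.998, -0.066, 0.0], [0.0, 0.0, -1.0]]
contact_force: [0.3, 0.0, -0.5]
gripper_width: 0.005
grip_force: 0.0
time_s: 3.58
eef_pos: [0.3657, 0.4105, 0.2565]
orientation: [[0.068, 0.998, 0.0], [0.998, -0.068, 0.001], [0.001, 0.0, -1.0]]
contact_force: [0.0, 0.5, -0.3]
gripper_width: -0.0
grip_force: 0.0
time_s: 4.0
eef_pos: [0.482, 0.2773, 0.2566]
orientation: [[0.068, 0.998, 0.0], [0.998, -0.068, 0.001], [0.001, 0.0, -1.0]]
contact_force: [1.1, -0.2, 0.3]
gripper_width: 0.003
grip_force: 0.0
time_s: 4.42
eef_pos: [0.4724, 0.1527, 0.2564]
orientation: [[0.068, 0.998, 0.0], [0.998, -0.068, 0.0], [0.0, 0.0, -1.0]]
contact_force: [0.4, -0.9, 0.0]
gripper_width: -0.002
grip_force: 0.0
time_s: 4.83
eef_pos: [0.4654, 0.0489, 0.2566]
orientation: [[0.075, 0.997, 0.0], [0.997, -0.075, -0.001], [-0.001, 0.0, -1.0]]
contact_force: [0.0, 0.1, -0.3]
gripper_width: 0.002
grip_force: 0.0
```

```bash
python3 -m creep '[[-1,0,0,0,-1],[-1,0,0,0,-1],[-1,0,0,0,-1],[-1,0,0,0,-1],[-1,0,0,0,-1]]'
python3 -m creep '[[-0.15,0.7,1,0,-1],[0,0,1,0,-1],[0,0,1,0,-1],[0,0,1,0,-1],[0,0,0,0,-1]]'
python3 - <<'E'
from h import *
p=np.load('pose.npy'); c=vision.calibration('wrist'); K=np.array(c['intrinsics']); M=np.array(c['mount'])
s=telemetry.get_state(); im=vision.get_image('wrist'); print(s['eef_pos'])
T=np.eye(4); T[:3,:3]=s['orientation']; T[:3,3]=s['eef_pos']; T=np.linalg.inv(T@M)
big=cv2.resize(im[:,:,::-1],(768,576))
for P,col in [(corn,(0,255,255)),(star(-np.pi/3),(255,0,0)),([[0,-85,82],[47,45,86],[-25,45,88]],(0,255,0))]:
    q=(w(p,P)@T[:3,:3].T+T[:3,3])@K.T
    for u in q:
        if u[2]>0.02: cv2.circle(big,tuple(np.int32(np.clip(u[:2]/u[2]*1.5,-2000,2000))),5,col,2)
# fingertip point
q=K@(np.linalg.inv(M)@[0,0,.025,1])[:3]; cv2.circle(big,tuple(np.int32(q[:2]/q[2]*1.5)),5,(0,0,255),2)
cv2.imwrite('pics/w1.png',big)
E
```

```text
time_s: 5.25
eef_pos: [0.4573, -0.0714, 0.2565]
orientation: [[0.067, 0.998, 0.001], [0.998, -0.067, 0.0], [0.0, 0.001, -1.0]]
contact_force: [0.1, 0.5, 0.3]
gripper_width: -0.003
grip_force: 0.0
time_s: 5.67
eef_pos: [0.4719, -0.0748, 0.1528]
orientation: [[0.067, 0.998, -0.007], [0.998, -0.067, 0.0], [-0.0, -0.007, -1.0]]
contact_force: [-2.8, 0.6, 0.5]
gripper_width: -0.0
grip_force: 0.0
[ 0.47190933 -0.07479491  0.15282315]
```

View pics/w1.png

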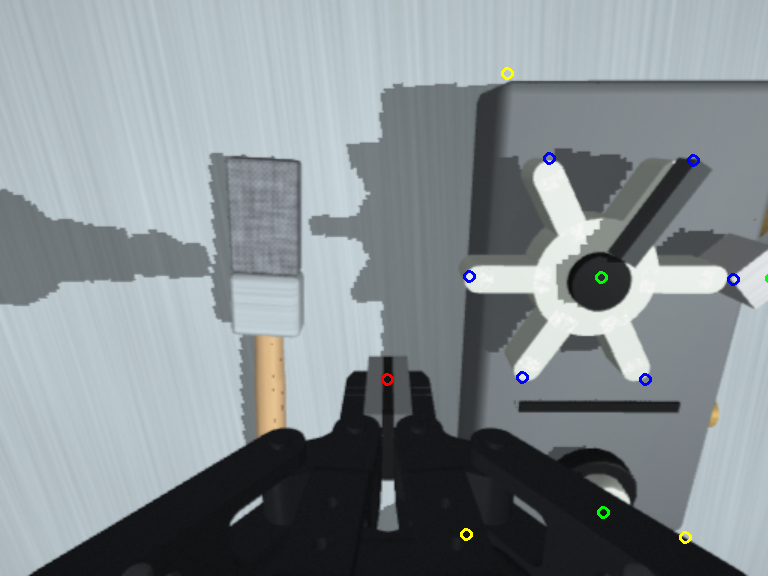

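The wrist view confirms the model within about 2 mm. The near lobe tip is at (466,276), the fingertip at (388,379), and the ridge lobe is at the upper right, one click from the post. Now I'll go down and into the gap behind the near lobe.

```bash
python3 -m creep '[[0,0,1,0,-1],[0,0,1,0,-1],[0,0,0.1,0,-1],[0,0,0,0,-1],[0,0,0,0,-1]]'
python3 -m creep '[[-0.1,0.4,0,0,-1],[0,0.4,0,0,-1],[0,0.4,0,0,-1],[0,0.4,0,0,-1],[0,0,0,0,-1]]'
```

```text
time_s: 6.13
eef_pos: [0.4756, -0.0757, 0.1054]
orientation: [[0.068, 0.998, 0.002], [0.998, -0.068, -0.0], [0.0, 0.002, -1.0]]
contact_force: [-1.0, -1.0, 0.8]
gripper_width: 0.002
grip_force: 0.0
time_s: 6.55
eef_pos: [0.5176, -0.0807, 0.105]
orientation: [[0.067, 0.998, 0.004], [0.998, -0.067, -0.001], [-0.0, 0.004, -1.0]]
contact_force: [0.8, 0.7, 0.0]
gripper_width: -0.002
grip_force: 0.0
```

```bash
python3 -m creep '[[0,-0.2,0.15,0,-1],[0.2,-0.1,0,0,-1],[0.2,-0.1,0,0,-1],[0.2,-0.05,0,0,-1],[0.2,0,0,0,-1]]'
python3 -m creep '[[0.2,0,0,0,-1],[0.1,0,0,0,-1],[0.1,0,0,0,-1],[0,0,0,0,-1],[0,0,0,0,-1]]'
python3 - <<'E'
from h import *
for n in ['top','wrist']:
    im=vision.get_image(n)
    cv2.imwrite(f'pics/{n}2.png',cv2.resize(im[140:250,250:420] if n=='top' else im,None,fx=(3 if n=='top' else 1),fy=(3 if n=='top' else 1))[:,:,::-1])
a,b=cv2.imread('pics/top2.png'),cv2.imread('pics/wrist2.png'); b=cv2.resize(b,(360,270))
o=np.zeros((600,512,3),np.uint8); o[:330,:510]=a; o[330:,:360]=b; cv2.imwrite('pics/v2.png',o)
E
```

```text
time_s: 6.97
eef_pos: [0.5035, -0.0603, 0.1]
orientation: [[0.068, 0.998, -0.001], [0.998, -0.068, -0.001], [-0.001, -0.0, -1.0]]
contact_force: [-0.9, -3.4, -2.0]
gripper_width: 0.002
grip_force: 1.8
time_s: 7.38
eef_pos: [0.505, -0.0495, 0.1]
orientation: [[0.067, 0.998, -0.0], [0.998, -0.067, 0.001], [0.001, -0.0, -1.0]]
contact_force: [0.2, -1.3, 1.0]
gripper_width: -0.0
grip_force: 0.5
```

View pics/v2.png

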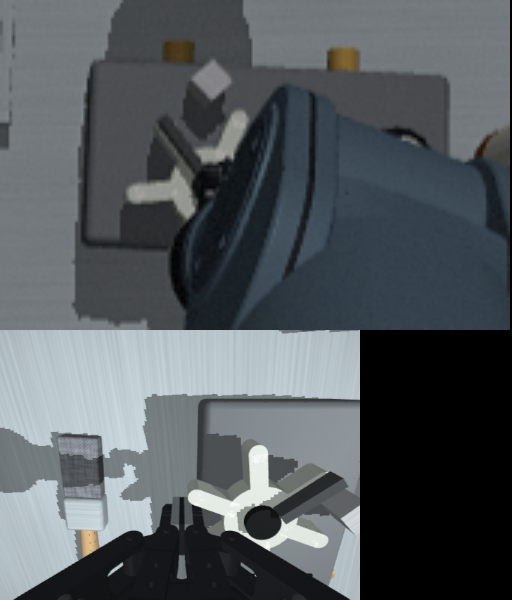

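The wheel has turned about 20–25°, with the ridge lobe moving towards the post and the finger pushing on the near lobe. I'll continue the arc to the mid-gap position.

```bash
python3 -m creep '[[0.2,0,0,0,-1],[0.2,0.05,0,0,-1],[0.2,0.05,0,0,-1],[0,0,0,0,-1],[0,0,0,0,-1]]'
python3 -m creep '[[0.2,0.1,0,0,-1],[0.2,0.1,0,0,-1],[0.1,0,0,0,-1],[0,0,0,0,-1],[0,0,0,0,-1]]'
python3 - <<'E'
from h import *
for n in ['top','wrist']:
    im=vision.get_image(n)
    cv2.imwrite(f'pics/{n}3.png',cv2.resize(im[140:250,250:420] if n=='top' else im,None,fx=(3 if n=='top' else 1),fy=(3 if n=='top' else 1))[:,:,::-1])
a,b=cv2.imread('pics/top3.png'),cv2.imread('pics/wrist3.png'); b=cv2.resize(b,(360,270))
o=np.zeros((600,512,3),np.uint8); o[:330,:510]=a; o[330:,:360]=b; cv2.imwrite('pics/v3.png',o)
E
```

```text
time_s: 7.9
eef_pos: [0.5088, -0.0342, 0.1]
orientation: [[0.066, 0.998, 0.0], [0.998, -0.066, 0.001], [0.001, 0.0, -1.0]]
contact_force: [0.6, 0.3, -0.9]
gripper_width: -0.003
grip_force: 0.0
time_s: 8.32
eef_pos: [0.5144, -0.0229, 0.1]
orientation: [[0.067, 0.998, -0.0], [0.998, -0.067, -0.0], [-0.0, -0.0, -1.0]]
contact_force: [-0.5, 0.2, -0.8]
gripper_width: -0.001
grip_force: 0.0
```

View pics/v3.png

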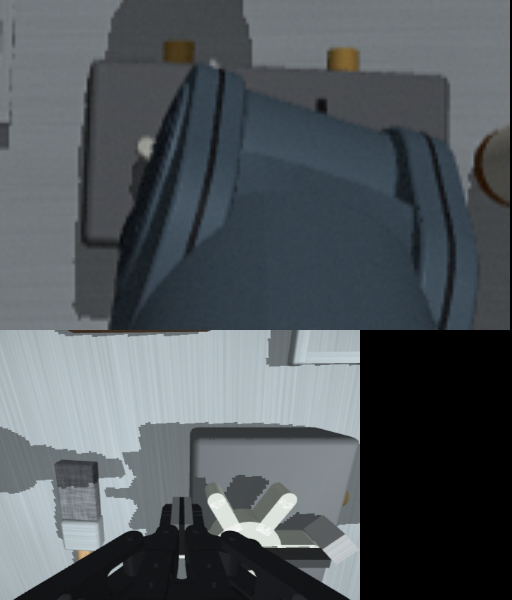

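The ridged lobe now points at the post and no force remains. I'll back out towards the robot, rise and verify.

```bash
python3 -m creep '[[0,-0.5,0,0,-1],[0,-0.5,0,0,-1],[0,-0.5,0,0,-1],[0,-0.5,0,0,-1],[0,0,-1,0,-1]]'
python3 -m creep '[[0,0,-1,0,-1],[0,0,-1,0,-1],[0,0,-1,0,-1],[-1,0,0,0,-1],[-1,0,0,0,-1]]'
python3 -m creep '[[-1,0,0,0,-1],[-1,0,0,0,-1],[-1,0,0,0,-1],[-1,0,0,0,-1],[0,0,0,0,-1]]'
python3 - <<'E'
from h import *
p=np.load('pose.npy'); c=vision.calibration('wrist'); K=np.array(c['intrinsics']); M=np.array(c['mount'])
s=telemetry.get_state(); im=vision.get_image('wrist')
T=np.eye(4); T[:3,:3]=s['orientation']; T[:3,3]=s['eef_pos']; T=np.linalg.inv(T@M)
b=cv2.resize(im[:,:,::-1],(448,336))
for P,col in [(star(0),(255,0,0)),([[0,-85,82],[47,45,86],[-25,45,88]],(0,255,0))]:
    for u in (w(p,P)@T[:3,:3].T+T[:3,3])@K.T:
        if u[2]>0.02: cv2.circle(b,tuple(np.int32(np.clip(u[:2]/u[2]*.875,-2000,2000))),4,col,1)
t=vision.get_image('scene'); k=2; big=cv2.resize(t[170:300,100:324],None,fx=2,fy=2)[:,:,::-1].copy()
for P,col in [(star(0),(255,0,0)),([[0,-85,82],[47,45,86]],(0,255,0))]:
    for u in proj('scene',w(p,P)): cv2.circle(big,tuple(np.int32((u-[100,170])*2)),3,col,1)
cv2.imwrite('pics/v4.png',np.vstack([b,big]))
R=s['orientation']; tgt=w(p,[[0,-85,82]])[0]; print(s['eef_pos'],'to button in tool axes, units',((tgt-s['eef_pos'])@R/.025).round(2))
E
```

```text
time_s: 8.83
eef_pos: [0.4591, -0.0198, 0.1222]
orientation: [[0.068, 0.998, -0.009], [0.998, -0.068, -0.0], [-0.001, -0.009, -1.0]]
contact_force: [-0.0, -0.4, -0.3]
gripper_width: -0.002
grip_force: 0.0
time_s: 9.25
eef_pos: [0.4623, -0.0691, 0.2016]
orientation: [[0.064, 0.998, 0.004], [0.998, -0.064, 0.001], [0.001, 0.004, -1.0]]
contact_force: [0.0, -0.4, -0.2]
gripper_width: -0.001
grip_force: 0.0
time_s: 9.67
eef_pos: [0.4532, -0.1749, 0.2006]
orientation: [[0.075, 0.997, 0.001], [0.997, -0.075, -0.003], [-0.003, 0.001, -1.0]]
contact_force: [-0.1, -0.2, 0.4]
gripper_width: -0.0
grip_force: 0.0
[ 0.45324936 -0.1748967   0.20060154] to button in tool axes, units [-0.12  4.96  4.75]
```

View pics/v4.png

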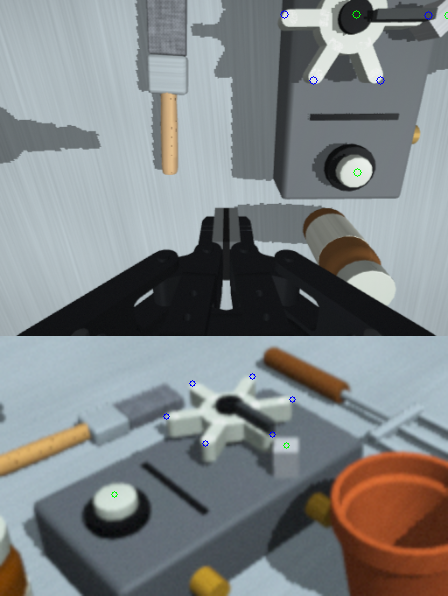

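The ridge is at the post in both views: it lines up with the post at the top right of the wrist picture and at (272,434) in the scene picture. The button's true centre is about 2 mm nearer than the model. I'll move above it.

```bash
python3 -m creep '[[-0.12,0.9,0,0,-1],[0,1,0,0,-1],[0,1,0,0,-1],[0,1,0,0,-1],[0,1,0,0,-1]]'
python3 -m creep '[[0,0,1,0,-1],[0,0,1,0,-1],[0,0,1,0,-1],[0,0,0.3,0,-1],[0,0,0,0,-1]]'
python3 -m creep '[[0,0,0,0,-1],[0,0,0.1,0,-1],[0,0,0,0,-1],[0,0,0,0,-1],[0,0,0,0,-1]]'
```

```text
time_s: 10.18
eef_pos: [0.5776, -0.1787, 0.1997]
orientation: [[0.066, 0.998, -0.001], [0.998, -0.066, 0.001], [0.001, -0.001, -1.0]]
contact_force: [1.0, -0.0, 0.8]
gripper_width: 0.002
grip_force: 0.0
time_s: 10.6
eef_pos: [0.5749, -0.1788, 0.1155]
orientation: [[0.066, 0.998, -0.004], [0.998, -0.066, 0.002], [0.001, -0.005, -1.0]]
contact_force: [0.6, -0.9, -0.3]
gripper_width: -0.001
grip_force: 0.0
time_s: 11.02
eef_pos: [0.5768, -0.1808, 0.1159]
orientation: [[0.068, 0.998, 0.001], [0.998, -0.068, -0.0], [-0.0, 0.001, -1.0]]
contact_force: [-0.2, 0.1, -0.0]
gripper_width: 0.002
grip_force: 0.0
```

```bash
python3 -m creep '[[-0.25,-0.05,0,0,-1],[0,0,0.15,0,-1],[0,0,0.1,0,-1],[0,0,0,0,-1],[0,0,0,0,-1]]'
python3 -m creep '[[0,0,0.08,0,-1],[0,0,0.08,0,-1],[0,0,0,0,-1],[0,0,0,0,-1],[0,0,0,0,-1]]'
python3 -m creep '[[0,0,0.08,0,-1],[0,0,0,0,-1],[0,0,0,0,-1],[0,0,0,0,-1],[0,0,0,0,-1]]'
```

```text
time_s: 11.43
eef_pos: [0.5744, -0.1867, 0.1084]
orientation: [[0.068, 0.998, -0.001], [0.998, -0.068, 0.0], [0.0, -0.001, -1.0]]
contact_force: [0.4, -0.5, 0.5]
gripper_width: 0.003
grip_force: 0.0
time_s: 11.85
eef_pos: [0.5748, -0.1868, 0.105]
orientation: [[0.068, 0.998, 0.0], [0.998, -0.068, -0.0], [-0.0, 0.0, -1.0]]
contact_force: [-0.3, -0.6, 1.7]
gripper_width: 0.003
grip_force: 1.3
time_s: 12.27
eef_pos: [0.5749, -0.1869, 0.103]
orientation: [[0.068, 0.998, 0.0], [0.998, -0.068, -0.0], [-0.0, 0.0, -1.0]]
contact_force: [1.0, 1.0, 2.7]
gripper_width: -0.001
grip_force: 1.9
```

Contact was at about TCP 0.107 m. I'll press to the bottom in small steps, watching the force.

```bash
python3 -m creep '[[0,0,0.06,0,-1],[0,0,0,0,-1],[0,0,0,0,-1],[0,0,0,0,-1],[0,0,0,0,-1]]'
python3 -m creep '[[0,0,0.04,0,-1],[0,0,0,0,-1],[0,0,0,0,-1],[0,0,0,0,-1],[0,0,0,0,-1]]'
```

```text
time_s: 12.68
eef_pos: [0.5749, -0.1869, 0.1014]
orientation: [[0.068, 0.998, 0.0], [0.998, -0.068, -0.0], [-0.0, 0.0, -1.0]]
contact_force: [0.9, 0.4, 4.8]
gripper_width: -0.002
grip_force: 2.3
time_s: 13.1
eef_pos: [0.5749, -0.1869, 0.1011]
orientation: [[0.068, 0.998, 0.001], [0.998, -0.068, 0.0], [0.0, 0.001, -1.0]]
contact_force: [-1.2, 1.9, 10.6]
gripper_width: -0.003
grip_force: 5.4
```

The force jumped to 10.6 N and the position stalled, so the button is at its stop. I'll release, rise and check.

```bash
python3 -m creep '[[0,0,-0.2,0,-1],[0,0,-0.4,0,-1],[0,0,-1,0,-1],[0,0,-1,0,-1],[0,0,-1,0,-1]]'
python3 -m creep '[[0,-1,-1,0,-1],[0,-1,0,0,-1],[0,-1,0,0,-1],[0,-1,0,0,-1],[0,-1,0,0,-1]]'
python3 -m creep '[[0,0,0,0,-1],[0,0,0,0,-1],[0,0,0,0,-1],[0,0,0,0,-1],[0,0,0,0,-1]]'
python3 - <<'E'
from h import *
p=np.load('pose.npy')
big=cv2.resize(vision.get_image('scene')[170:360,40:360],None,fx=2.5,fy=2.5)[:,:,::-1].copy()
for P,col in [(star(0),(255,0,0)),([[0,-85,82],[47,45,86]],(0,255,0))]:
    for u in proj('scene',w(p,P)): cv2.circle(big,tuple(np.int32((u-[40,170])*2.5)),3,col,1)
cv2.imwrite('pics/v5.png',big)
E
```

```text
time_s: 13.52
eef_pos: [0.5735, -0.1868, 0.1909]
orientation: [[0.068, 0.998, -0.002], [0.998, -0.068, 0.0], [0.0, -0.002, -1.0]]
contact_force: [0.9, -0.5, -0.3]
gripper_width: -0.001
grip_force: 0.0
time_s: 13.93
eef_pos: [0.4479, -0.1781, 0.2152]
orientation: [[0.068, 0.998, -0.001], [0.998, -0.068, 0.001], [0.0, -0.001, -1.0]]
contact_force: [-0.9, -0.4, 0.1]
gripper_width: -0.001
grip_force: 0.0
time_s: 14.35
eef_pos: [0.4508, -0.1784, 0.2153]
orientation: [[0.067, 0.998, 0.0], [0.998, -0.067, -0.001], [-0.001, 0.0, -1.0]]
contact_force: [0.3, 0.2, -0.2]
gripper_width: -0.002
grip_force: 0.0
```

View pics/v5.png

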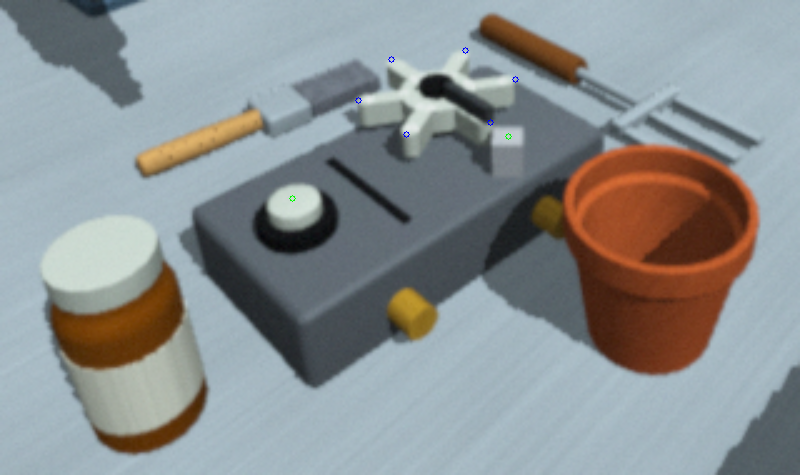

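The picture shows the ridge pointing at the post (490,122), the button up at (293,198), everything else in place and the arm clear.

```bash
python3 -c "
from workcell import r
print(r.sign_off())"
```

```text
the job is handed in; nothing more can be done
None
```

I turned the wheel one click so the ridged lobe points at the post, pressed the start button down to its stop and let it come up, and handed the job in with the arm clear; the last picture showed nothing else disturbed, and the hand-in returned no verdict.

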